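# Rock a stuck heating block out of a dry-block heater

### The arm

A 6-joint arm with a two-finger parallel gripper is mounted at the origin on the work surface. World frame = base frame: x ahead of the robot, y to its left, z up, the work surface at z = 0. Lengths are in m, angles in rad, forces in N, time in s.
With the tool pointing down it reaches from about 0.25 to 0.85 m from the base axis. Payload 12.5 kg.
Tool frame: the origin (TCP) lies on the centre line of the jaws, within the pads' length; the fingertips stand 14 mm ahead of it and the grasp point (between the pads) lies 5 mm behind it (ctrl.tip_extent is the x of the fingertips in the tool frame, in m); x points along the fingers, y is the direction in which the jaws open and shut, and the axes are right-handed (so a half turn about x gives the same grasp; the last joint's range is limited). The gripper opens to 93 mm and grips with 3 to 60 N. Pads are 15 mm wide; open, the fingers measure 128 mm over their backs; the gripper's body (75 mm by 188 mm) begins 65 mm behind the grasp point.
Start: joints at [1.156, 0.351, 1.652, -0, 1.139, -0.085], TCP at [0.178, 0.52, 0.233] pointing down, gripper open.
Joint ranges: [-2.75, 2.75], [-0.79, 2.1], [0.01, 2.65], [-1.57, 4.71], [0.07, 3.14], [-2.87, 2.87]. Speed limits (rad/s): [2.22, 2.22, 2.79, 3.14, 3.14, 3.14].

### API

Orientations are given as a unit quaternion [x, y, z, w].
In Python, from station import ctrl gives the robot as it stands.
- The arm moves only by the shell command python3 -m jog 'ROWS' [FORCE]. ROWS is a JSON object of lists of equal length, an entry for each row: "slide": the shift along the tool's x, y, z in mm, a list of three; "delta_rot": the turn, a rotation vector about the tool's x, y, z in rad, a list of three; "grip": the opening, from 0 (shut) to 1 (fully open). A call has exactly 5 rows; each row shifts and turns the commanded pose from where the row before left it, along the tool's axes as they then stand; what a row does not reach is not made up. A row lasts 1/8 s, in which the tool goes at most 62.5 mm and 10.7 degrees, less where a joint would pass 70% of its speed; a pose out of reach is approached as far as the arm can. A call is refused whole if a number of a shift passes 62.5 or a number of a turn 0.188, either way. A call with a gripper value outside its range is refused whole. The fingers move at their own pace and stop on an object; FORCE is the grip in N (left out, the last holds). Time passes only in rows, so rows that do not move let the fingers close, or fill a call up. It gives the time, the measured TCP pose, the force and the opening at its end, in the units of the state.
- ctrl.sense(): the state, without advancing time (a new reading comes with each control period).
- ctrl.get_image(name): name is "scene" or "top" or "wrist"; returns (picture, depth): 384x512x3 uint8, red, green, blue; 384x512 float32, m along the optical axis (not along the pixel's ray), 0 where there is no reading.
- ctrl.calibration(name): a dict with "fx", "fy", "cx", "cy" (pixels), "pose" (4x4, takes a point from camera to world coordinates). Camera axes: x right, y down, z forward; pixel columns grow to the right and rows downward; lengths in m; the calibration is good to about 2 mm. A picture is of the moment at which its call begins: read the wrist's pose just before it. calibration takes no time and is no camera call; for the wrist camera it gives the pose at the moment of the call.
- ctrl.close_job(): hands the job in, once; it reports no verdict.
Trained networks look in the newest picture that a camera, given by its name, has taken for a name from the list of things; names that differ only in an ending like _2 or _b are one class to them, and where a whole thing is asked for, a point or a joint stands for the part that bears it (a point fixed in the world has none). Each returns a list of dicts, best first, with "confidence" (0 to 1); they miss things now and then, are a little off and sometimes report something else, mostly with a low value. They report only what shows in the picture. A call takes as long as a camera call. They do not tell look-alikes from the thing itself.
- ctrl.look_for(camera, name): "uv" ([column, row] in pixels, amid what is visible of it).
- ctrl.landmark_of(camera, name): "uv" ([column, row] in pixels: a listed point, or the origin of a listed thing).
The state is a dict: "t": time; "joints": joint angles; "qvel": joint speeds; "effort": joint torques, N m; "tool_pos": TCP position; "ee_rot": TCP orientation; "wrist_force": force on the tool from outside, world axes, zero at the start; "wrist_torque": the same for the moment, N m; "opening": finger opening in m.
Only numpy, scipy, OpenCV 4.12 (cv2) and the standard library are available. Lean on these libraries where they do the work, as an engineer would, in place of code of your own. Each camera call takes 0.05 s, during which the arm holds its last target.

### The job

The ribbed aluminium block is stuck in the well of the small white dry-block heater: take it by its blue handle and rock it from side to side, so that first one side and then the other climbs past its spring catch, never both at once, rib by rib until it comes free. The heater only stands loose on the bench and must stay standing on it, not be lifted with the block, and the mug and the two sample jars must be left where they stand. Finish while still holding the block by the handle, level and about 2 cm clear above the well, not touching the heater; do not put it down or let go.

Things in the scene. Friction and masses are not known exactly. Their poses are not given: they have to be found in the camera images.
- heater: Small dry-block heater, loose on the bench, 1.3 kg: white case 200 (x) x 200 (y) x 75 mm high on rubber feet, grey panel with green display on its -x face. Origin at the centre of its underside, z up. In the middle of its top is a well 72.5 (x) x 72 (y) mm, 35 mm deep. Pulling the stuck block straight up tends to lift the whole heater with it.
- well (a point): Centre of the mouth of the heater's well, level with the heater's top (75 mm above its underside); axes as the heater.
- left_catch (a point): Spring catch in the +y wall of the well: a brass bar 6 mm thick along x, its tip 9 mm below the heater's top and 32.5 mm from the well's middle. It gives way outwards when a rib of the block is forced past; that takes 5 to 8 N upwards at that side.
- right_catch (a point): The same catch in the -y wall.
- block: Aluminium block, 0.4 kg, 69 (x) x 64 (y) x 48 mm high, six black round holes on top, blue handle; origin at the centre of its underside, z up. It starts seated on the floor of the well, axes as the heater, 13 mm standing proud. The fit lets it tilt about 12 degrees about its x axis. Once its underside is some 21 mm above the well floor, all ribs are past the catches and it lifts out freely.
- left_rib (a point): Tip of the upper of two ribs on the block's +y side; they run along x, 6 mm thick, standing out 3 mm, 19.5 and 10 mm above the underside; both start below the catch. Side raised 6.5 mm: the upper rib is level with the catch; at 11 mm the catch sits between the ribs; at 16 mm the lower rib is level with it; at 21 mm it is past. Raised 11 mm with the other side down, the block leans about 10 degrees.
- right_rib (a point): The same on the -y side.
- handle (a point): Centre of the block's blue handle, a bar 62 (along x) x 18 (y) x 32 mm high on two 8 mm steel posts; it lies 94 mm above the block's underside, top of the bar at 110 mm; grip it across its 18 mm from above. The bar's underside is 30 mm above the block's top. Axes as the block.
- mug: Red travel mug with black lid and handle, 74 mm across, 142 mm high, standing beside the heater; origin at the centre of its underside.
- jar_a: Sample jar with white lid and green strip, 56 mm across, 48 mm high, standing beside the heater; origin at the centre of its underside.
- jar_b: Another such sample jar.
Not all that is in view belongs to the job. Leave any green look-alike of the block alone.

How it is judged:
By the outcome, as a careful person would: the job done as asked, in the order asked, and still so for the second after the job is handed in, while the arm keeps its last pose, push and grip.
It also fails if it takes over 38 s, if anything falls off the work surface, if the arm or the gripper's body presses on something with over 40 N, if the wrist force passes 120 N, or if a joint passes its speed limit or range.

## Working session

There is one attempt and no reset: what is moved stays moved. The work goes in short steps, Python scripts to look and compute and a shell command to move; the robot and the scene stay as the last step left them, time stands still between calls to the robot, and variables do not carry over. Pictures are saved under pics/ and viewed, and the job is handed in when it is done.

```bash
ls; mkdir -p pics; python3 - <<'E'
from station import ctrl
import cv2
s=ctrl.sense();print(s)
for n in("scene","top"):
    p,d=ctrl.get_image(n);cv2.imwrite(f"pics/{n}0.png",p[:,:,::-1])
    for k in("handle","heater","well","block","mug","jar_a"):
        print(n,k,[(x['uv'],round(x['confidence'],2)) for x in ctrl.landmark_of(n,k)])
print(ctrl.sense()['t'])
E
```

```text
pics
{'t': 0.0, 'joints': array([ 1.15639105e+00,  3.51234677e-01,  1.65243798e+00, -4.09163038e-06,
        1.13908924e+00, -8.46014430e-02]), 'qvel': array([ 0.00084551, -0.00014588, -0.00157658,  0.00019813,  0.00051957,
       -0.0006172 ]), 'effort': array([ 5.74676733e-05, -4.97332907e+01, -2.85245669e+01,  6.98719639e-02,
        2.59221689e-02, -1.08244285e-04]), 'tool_pos': array([0.17796449, 0.52005999, 0.23209699]), 'ee_rot': array([ 0.11567399,  0.69761528, -0.11647582,  0.69741367]), 'wrist_force': array([ 0.81087545, -0.05043507,  0.25005107]), 'wrist_torque': array([ 0.01734059, -0.00307291, -0.03178908]), 'opening': 0.09299002838511378}
scene handle [([248.1, 201.3], 0.94), ([168.5, 213.8], 0.8), ([327.6, 227.7], 0.6)]
scene heater [([248.3, 245.1], 0.59)]
scene well [([217.5, 295.2], 0.66), ([247.6, 218.7], 0.63), ([256.0, 212.0], 0.46)]
scene block [([253.9, 229.4], 0.81), ([324.3, 255.6], 0.61), ([171.3, 241.8], 0.6)]
scene mug [([149.6, 302.0], 0.78)]
scene jar_a [([216.8, 296.3], 0.61), ([287.1, 198.1], 0.58)]
top handle [([344.0, 259.4], 0.93), ([300.9, 174.7], 0.82), ([279.6, 103.2], 0.63)]
top heater [([292.4, 185.6], 0.76)]
top well [([298.5, 178.7], 0.73)]
top block [([335.6, 255.3], 0.78), ([279.6, 114.6], 0.64), ([292.2, 184.9], 0.63)]
top mug [([406.6, 224.2], 0.89)]
top jar_a [([366.3, 177.4], 0.97), ([213.6, 181.7], 0.69)]
0.7
```

View pics/scene0.png

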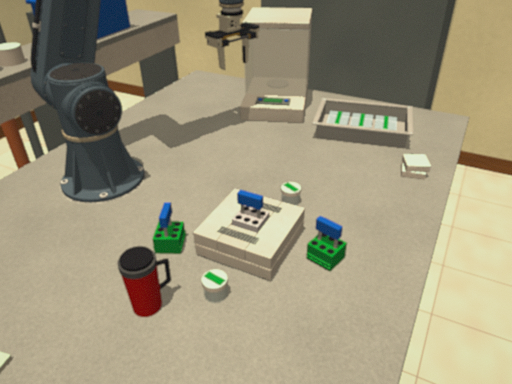

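View pics/top0.png

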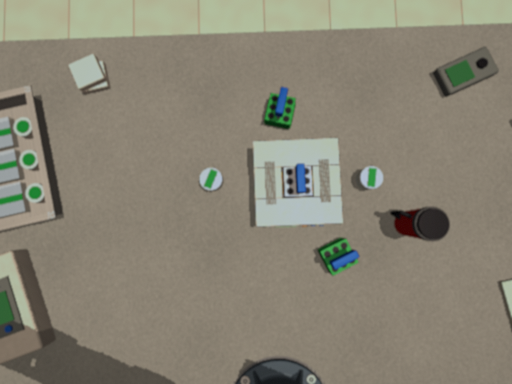

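Candidate handles in the top image are the green-block ones at (344,259) and (280,103), and the one on the grey block in the white heater at (301,175). The last fits the description. I'll check it in a crop and measure it.

```bash
cat > h.py <<'E'
import numpy as np, cv2
from station import ctrl
from scipy.spatial.transform import Rotation as R
def cloud(n,d):
    c=ctrl.calibration(n);v,u=np.mgrid[:d.shape[0],:d.shape[1]]
    P=np.stack([(u-c['cx'])/c['fx']*d,(v-c['cy'])/c['fy']*d,d,np.ones_like(d)],-1)@np.array(c['pose']).T
    return P[...,:3]
E
python3 - <<'E'
from h import *
for n,box,cr in(("top",(285,155,318,200),(235,90,365,285)),("scene",(232,185,270,220),(140,170,360,300))):
    p,d=ctrl.get_image(n);P=cloud(n,d)
    pi=p.astype(int)
    m=(pi[...,2]>pi[...,0]+50)&(pi[...,2]>pi[...,1]+30)
    mm=np.zeros_like(m);x0,y0,x1,y1=box;mm[y0:y1,x0:x1]=m[y0:y1,x0:x1]
    mm&=d>0
    Q=P[mm];print(n,mm.sum(),"z pct",np.percentile(Q[:,2],[2,25,50,75,98]).round(4))
    T=Q[Q[:,2]>np.percentile(Q[:,2],90)-0.006]
    print(" top pts",len(T),T.mean(0).round(4),T.min(0).round(4),T.max(0).round(4))
    r=cv2.minAreaRect((T[:,:2]*1000).astype(np.float32));print(" rect",r)
    # heater top
    pose=np.array(ctrl.calibration(n)['pose']);print(" cam",pose[:3,3].round(3))
    H=(P[...,2]>0.067)&(P[...,2]<0.090)&(pi.min(-1)>120)
    c=T.mean(0);H&=np.hypot(P[...,0]-c[0],P[...,1]-c[1])<0.17
    hq=P[H];print(" heater n",len(hq),np.median(hq[:,2]).round(4),cv2.minAreaRect((hq[:,:2]*1000).astype(np.float32)))
    x0,y0,x1,y1=cr;cv2.imwrite(f"pics/{n}c.png",cv2.resize(p[y0:y1,x0:x1,::-1],None,fx=3,fy=3,interpolation=cv2.INTER_CUBIC))
E
```

```text
top 250 z pct [0.1451 0.1498 0.151  0.1519 0.1536]
 top pts 238 [ 0.546  -0.0571  0.151 ] [ 0.5165 -0.0666  0.1468] [ 0.5754 -0.0481  0.1542]
 rect ((546.0264282226562, -57.44631576538086), (58.925376892089844, 18.258773803710938), 0.67629075050354)
 cam [0.459 0.03  0.882]
 heater n 6346 0.0764 ((547.2395629882812, -57.635658264160156), (200.79718017578125, 200.47071838378906), 0.4663017690181732)
scene 321 z pct [0.1228 0.1329 0.1426 0.1494 0.152 ]
 top pts 141 [ 0.5512 -0.0617  0.1495] [ 0.521  -0.0692  0.145 ] [ 0.5801 -0.0495  0.1527]
 rect ((550.5421142578125, -59.282833099365234), (59.03147506713867, 19.638957977294922), 0.18612883985042572)
 cam [ 0.941 -0.77   0.726]
 heater n 3421 0.0759 ((549.0325317382812, -58.84125518798828), (201.1967315673828, 202.7495574951172), 0.7308543920516968)
```

View pics/topc.png

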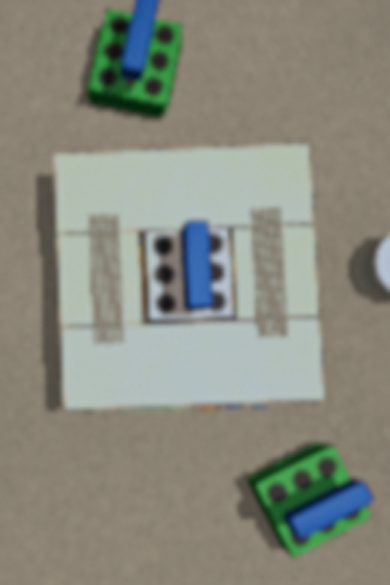

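View pics/scenec.png

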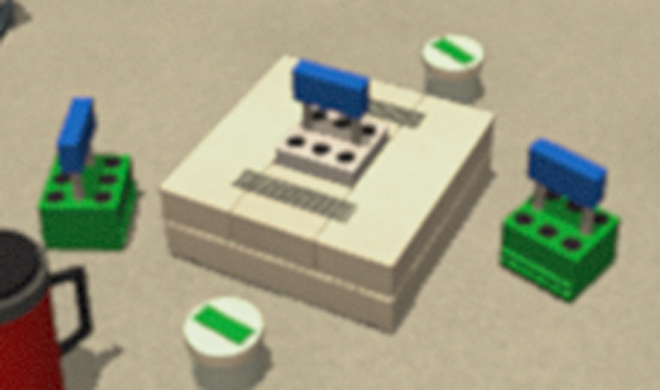

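```bash
cat >> h.py <<'E'
def plan(tpos,tR,n):
    """rows from measured pose: equal n rows, translation along current tool axes"""
    s=ctrl.sense();R0=R.from_quat(s['ee_rot']);p=s['tool_pos']
    rv=(R0.inv()*tR).as_rotvec();print("R cols",R0.as_matrix().round(3).tolist())
    print("rotvec tool",rv.round(4),"per row",(rv/n).round(4))
    print("slide tool mm",(R0.inv().apply(np.array(tpos)-p)*1000).round(1))
    q=R0
    for i in range(n):
        print(i,(q.inv().apply((np.array(tpos)-p)/n)*1000).round(1)); q=q*R.from_rotvec(rv/n)
def down(yaw,flip=1):  # tool x down, tool y = flip*world y (yawed), 
    y=flip*np.array([-np.sin(yaw),np.cos(yaw),0]);x=np.array([0,0,-1.]);z=np.cross(x,y)
    return R.from_matrix(np.stack([x,y,z],1))
E
python3 -c "
from h import *
plan([0.549,-0.058,0.235],down(0.01),15)
plan([0.549,-0.058,0.235],down(0.01,-1),15)"
```

```text
R cols [[0.0, 0.324, 0.946], [-0.0, 0.946, -0.324], [-1.0, -0.0, 0.0]]
rotvec tool [-0.3398  0.      0.    ] per row [-0.0227  0.      0.    ]
slide tool mm [  -2.4 -427.1  538.2]
0 [ -0.2 -28.5  35.9]
1 [ -0.2 -29.3  35.2]
2 [ -0.2 -30.1  34.6]
3 [ -0.2 -30.8  33.9]
4 [ -0.2 -31.6  33.2]
5 [ -0.2 -32.3  32.4]
6 [ -0.2 -33.1  31.7]
7 [ -0.2 -33.8  30.9]
8 [ -0.2 -34.5  30.2]
9 [ -0.2 -35.1  29.4]
10 [ -0.2 -35.8  28.6]
11 [ -0.2 -36.4  27.8]
12 [ -0.2 -37.1  26.9]
13 [ -0.2 -37.7  26.1]
14 [ -0.2 -38.2  25.2]
R cols [[0.0, 0.324, 0.946], [-0.0, 0.946, -0.324], [-1.0, -0.0, 0.0]]
rotvec tool [ 2.8018  0.     -0.    ] per row [ 0.1868  0.     -0.    ]
slide tool mm [  -2.4 -427.1  538.2]
0 [ -0.2 -28.5  35.9]
1 [ -0.2 -21.3  40.5]
2 [ -0.2 -13.4  43.8]
3 [-0.2 -5.  45.5]
4 [-0.2  3.5 45.7]
5 [-0.2 11.9 44.2]
6 [-0.2 19.9 41.2]
7 [-0.2 27.2 36.8]
8 [-0.2 33.6 31.1]
9 [-0.2 38.8 24.3]
10 [-0.2 42.6 16.7]
11 [-0.2 45.   8.5]
12 [-0.2 45.8  0. ]
13 [-0.2 45.  -8.5]
14 [ -0.2  42.6 -16.7]
```

```bash
python3 -m jog '{"slide":[[0,-28,36],[0,-29,35],[0,-30,35],[0,-31,34],[0,-32,33]],"delta_rot":[[-0.023,0,0],[-0.023,0,0],[-0.023,0,0],[-0.023,0,0],[-0.023,0,0]],"grip":[1,1,1,1,1]}' 45
python3 -m jog '{"slide":[[0,-32,32],[0,-33,32],[0,-34,31],[0,-34,30],[0,-35,29]],"delta_rot":[[-0.023,0,0],[-0.023,0,0],[-0.023,0,0],[-0.023,0,0],[-0.023,0,0]],"grip":[1,1,1,1,1]}'
python3 -c "
from h import *
plan([0.549,-0.058,0.235],down(0.01),5)"
```

```text
t: 1.42
tool_pos: [0.3029, 0.3266, 0.2328]
ee_rot: [0.076, 0.703, -0.075, 0.703]
wrist_force: [-0.2, 0.2, -0.5]
opening: 0.093
t: 2.05
tool_pos: [0.4267, 0.1348, 0.2328]
ee_rot: [0.035, 0.706, -0.035, 0.706]
wrist_force: [1.1, 0.6, -0.2]
opening: 0.093
R cols [[0.001, 0.099, 0.995], [0.0, 0.995, -0.099], [-1.0, 0.0, 0.0]]
rotvec tool [-0.1091  0.0005 -0.0002] per row [-0.0218  0.0001 -0.    ]
slide tool mm [  -2.1 -179.8  140.8]
0 [ -0.4 -36.   28.2]
1 [ -0.4 -36.6  27.4]
2 [ -0.4 -37.2  26.6]
3 [ -0.4 -37.7  25.8]
4 [ -0.4 -38.3  24.9]
```

```bash
python3 -m jog '{"slide":[[0,-35,28],[0,-36,27],[0,-36,26],[0,-37,25],[0,-37,24]],"delta_rot":[[-0.022,0,0],[-0.022,0,0],[-0.022,0,0],[-0.02,0,0],[-0.018,0,0]],"grip":[1,1,1,1,1]}'
python3 - <<'E'
from h import *
s=ctrl.sense();print(s['tool_pos'],s['joints'].round(3))
n="wrist"
c=ctrl.calibration(n);p,d=ctrl.get_image(n);P=cloud(n,d)
cv2.imwrite("pics/w1.png",p[:,:,::-1])
pi=p.astype(int);m=(pi[...,2]>pi[...,0]+50)&(pi[...,2]>pi[...,1]+30)&(d>0)
m&=(np.abs(P[...,0]-.549)<.05)&(np.abs(P[...,1]+.058)<.04)
Q=P[m];print(len(Q),np.percentile(Q[:,2],[2,50,98]).round(4))
T=Q[Q[:,2]>np.percentile(Q[:,2],90)-0.006]
print(T.mean(0).round(4),cv2.minAreaRect((T[:,:2]*1000).astype(np.float32)))
H=(P[...,2]>0.067)&(P[...,2]<0.085)&(pi.min(-1)>100);hq=P[H]
print(len(hq),np.median(hq[:,2]),cv2.minAreaRect((hq[:,:2]*1000).astype(np.float32)))
E
```

```text
t: 2.68
tool_pos: [0.5463, -0.0533, 0.2327]
ee_rot: [-0.002, 0.707, 0.002, 0.707]
wrist_force: [-0.0, 0.9, 0.8]
opening: 0.0927
[ 0.54628712 -0.0533481   0.23270912] [-0.182  0.349  1.655  0.     1.138 -1.758]
1021 [0.1483 0.15   0.1514]
[ 0.5461 -0.0609  0.15  ] ((547.9396362304688, -61.32866287231445), (59.68455123901367, 15.542351722717285), 0.46629348397254944)
16389 0.07524107517764306 ((548.9366455078125, -61.649574279785156), (198.95509338378906, 200.69810485839844), 0.22773174941539764)
```

View pics/w1.png

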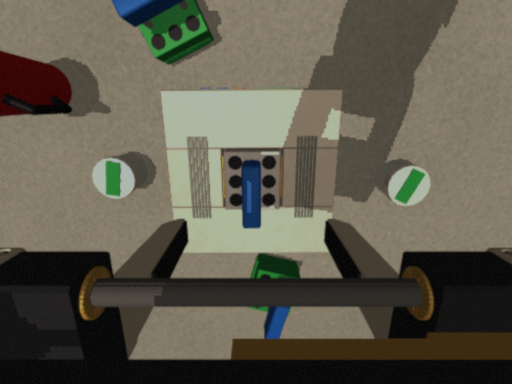

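```bash
cat > m.py <<'E'
from h import *
n="wrist"
p,d=ctrl.get_image(n)
s=ctrl.sense();print(s['tool_pos'],s['t'],R.from_quat(s['ee_rot']).as_matrix().round(3).tolist());p,d=ctrl.get_image(n);P=cloud(n,d)
pi=p.astype(int);m=(pi[...,2]>pi[...,0]+30)&(pi[...,2]>pi[...,1]+15)&(d>0)
m&=(np.abs(P[...,0]-.549)<.05)&(np.abs(P[...,1]+.058)<.04)&(P[...,2]>.144)
T=P[m]
print(len(T),T.mean(0).round(4),cv2.minAreaRect((T[:,:2]*1000).astype(np.float32)))
H=(P[...,2]>0.067)&(P[...,2]<0.085)&(pi.min(-1)>100);hq=P[H]
print(len(hq),np.median(hq[:,2]),cv2.minAreaRect((hq[:,:2]*1000).astype(np.float32)))
E
python3 m.py
```

```text
[ 0.54706615 -0.05490511  0.23240875] 2.775 [[0.001, -0.002, 1.0], [-0.001, 1.0, 0.002], [-1.0, -0.001, 0.001]]
1121 [ 0.5425 -0.0556  0.1517] ((544.1591796875, -55.57729721069336), (20.635648727416992, 59.91063690185547), 85.14291381835938)
16421 0.07516425512212155 ((545.6175537109375, -55.86949920654297), (199.8561248779297, 200.09974670410156), 0.5945450067520142)
```

```bash
python3 m.py
```

```text
[ 0.54547325 -0.05223953  0.23231909] 2.875 [[-0.001, -0.003, 1.0], [0.0, 1.0, 0.003], [-1.0, 0.0, -0.001]]
1117 [ 0.5435 -0.0568  0.1509] ((545.2704467773438, -56.75115966796875), (20.68996810913086, 60.294342041015625), 85.15662384033203)
16371 0.07540244460577888 ((546.6069946289062, -57.37748718261719), (199.2139892578125, 200.80210876464844), 0.27993178367614746)
```

```bash
python3 -m jog '{"slide":[[12,-2,0.5],[12,-2,0.5],[12,0,0],[12,0,0],[0,0,0]],"delta_rot":[[0.005,0,0],[0.005,0,0],[0,0,0],[0,0,0],[0,0,0]],"grip":[1,1,1,1,1]}'
python3 m.py; python3 - <<'E'
from h import *
p,d=ctrl.get_image("wrist");cv2.imwrite("pics/w2.png",p[:,:,::-1]);c=ctrl.calibration("wrist");print(c['fx'],c['cx'])
s=ctrl.sense();print(s['tool_pos'],s['wrist_force'],s['wrist_torque'])
E
```

```text
t: 3.55
tool_pos: [0.5461, -0.0558, 0.1835]
ee_rot: [0.002, 0.708, -0.002, 0.706]
wrist_force: [-0.1, 0.8, 0.5]
opening: 0.0929
[ 0.54646852 -0.05587848  0.18426548] 3.6 [[-0.001, 0.006, 1.0], [0.0, 1.0, -0.006], [-1.0, 0.0, -0.001]]
1696 [ 0.5436 -0.0574  0.1504] ((545.8159790039062, -57.72633361816406), (59.99496841430664, 17.105974197387695), 0.1824113428592682)
19588 0.07571896379655818 ((547.3933715820312, -57.746551513671875), (200.7469482421875, 199.67828369140625), 0.5175102949142456)
267.937552493002 255.73772627834933
[ 0.54683399 -0.0559769   0.18494477] [-0.36074327  0.12196723  0.22032034] [0.05217609 0.00472796 0.02720036]
```

View pics/w2.png

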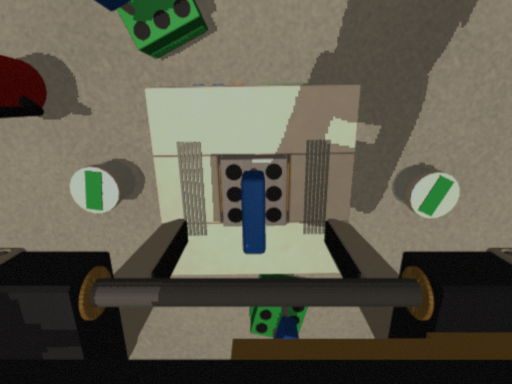

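The wrist image shows the blue handle at about (254,212), with grey block and heater beneath it. It sits midway between the fingers to within 1.5 mm, so I'll descend and grip.

```bash
python3 -m jog '{"slide":[[14,-1.5,0],[14,0,0],[14,0,0],[12,0,0],[0,0,0]],"delta_rot":[[0,0,0],[0,0,0],[0,0,0],[0,0,0],[0,0,0]],"grip":[1,1,1,1,1]}'
python3 -c "
from h import *
for i in range(3):
  s=ctrl.sense();print(s['tool_pos'],s['wrist_force'],s['wrist_torque']);ctrl.get_image('scene')"
```

```text
t: 4.32
tool_pos: [0.5461, -0.0573, 0.1295]
ee_rot: [0.002, 0.708, -0.002, 0.706]
wrist_force: [0.1, -0.0, -0.5]
opening: 0.0929
[ 0.5461106  -0.05733498  0.12953267] [ 0.06870783 -0.04803445 -0.45828896] [-0.00056661  0.02873784  0.0237174 ]
[ 0.54650162 -0.05740017  0.13027094] [ 1.08615404 -1.32629105  0.53726631] [ 0.01514851  0.00539981 -0.04610687]
[ 0.54673908 -0.05745688  0.13072401] [ 0.17604131 -0.81583065  0.05448138] [-0.01199601 -0.0017227  -0.04828267]
```

```bash
python3 -m jog '{"slide":[[0,0,0],[0,0,0],[0,0,0],[0,0,0],[0,0,0]],"delta_rot":[[0,0,0],[0,0,0],[0,0,0],[0,0,0],[0,0,0]],"grip":[0,0,0,0,0]}' 50
python3 -m jog '{"slide":[[0,0,0],[0,0,0],[0,0,0],[0,0,0],[0,0,0]],"delta_rot":[[0,0,0],[0,0,0],[0,0,0],[0,0,0],[0,0,0]],"grip":[0,0,0,0,0]}' 50
python3 -c "
from h import *
s=ctrl.sense();print(s)"
```

```text
t: 5.1
tool_pos: [0.5466, -0.0574, 0.1307]
ee_rot: [0.002, 0.707, -0.002, 0.707]
wrist_force: [0.1, -0.6, 0.4]
opening: 0.0475
t: 5.72
tool_pos: [0.5466, -0.0575, 0.1306]
ee_rot: [0.002, 0.707, -0.002, 0.707]
wrist_force: [-0.6, -0.7, -1.1]
opening: 0.0177
{'t': 5.725, 'joints': array([-1.89471898e-01,  4.77207888e-01,  1.74383528e+00, -3.88502491e-05,
        9.20622724e-01, -1.75441550e+00]), 'qvel': array([-0.00053835,  0.00078526, -0.00022055, -0.00090944,  0.00057684,
       -0.0008948 ]), 'effort': array([ 4.53619715e-01, -5.30800188e+01, -2.44449306e+01,  1.18107009e-01,
        1.36143761e-01, -1.78880739e-03]), 'tool_pos': array([ 0.54657497, -0.05747888,  0.13057108]), 'ee_rot': array([ 0.00205499,  0.70713125, -0.00206687,  0.70707631]), 'wrist_force': array([-0.60988191, -0.74671149, -1.10550757]), 'wrist_torque': array([-0.11493061, -0.0135496 , -0.03326139]), 'opening': 0.01770084250607769}
```

```bash
cat > rock.py <<'E'
import numpy as np,sys
def pose(zl,zr,H=90.5,h=18.,W=64.):
    th=np.arcsin((zl-zr)/W);return th,-(H-h)*np.sin(th),(zl+zr)/2+H*np.cos(th)
def rows(a,b,n):
    P=[pose(*(np.array(a)+(np.array(b)-a)*i/n)) for i in range(n+1)]
    for (t0,y0,z0),(t1,y1,z1) in zip(P,P[1:]):
        dy,dz=y1-y0,z1-z0  # world; tool at tilt t0: y'=(cos,sin), z' up=(-sin,cos); tool x=-up
        print("slide",round(-(-np.sin(t0)*dy+np.cos(t0)*dz),2),round(np.cos(t0)*dy+np.sin(t0)*dz,2),"rz",round(t1-t0,4))
    print("end tilt deg",np.degrees(P[-1][0]),"dy dz",P[-1][1:])
if __name__=="__main__":
    a=list(map(float,sys.argv[1:]));rows(a[:2],a[2:4],int(a[4]))
E
python3 rock.py 0 -0.5 12 -0.5 10
```

```text
slide -0.58 -1.35 rz 0.0188
slide -0.57 -1.34 rz 0.0188
slide -0.57 -1.34 rz 0.0188
slide -0.56 -1.33 rz 0.0188
slide -0.55 -1.32 rz 0.0188
slide -0.55 -1.31 rz 0.0189
slide -0.54 -1.3 rz 0.0189
slide -0.53 -1.3 rz 0.019
slide -0.52 -1.29 rz 0.019
slide -0.51 -1.29 rz 0.0191
end tilt deg 11.262979546038236 dy dz (np.float64(-14.16015625), np.float64(94.50706595647554))
```

```bash
python3 -m jog '{"slide":[[-0.3,-1.35,0],[-0.55,-1.35,0],[-0.55,-1.35,0],[-0.55,-1.3,0],[-0.55,-1.3,0]],"delta_rot":[[0,0,0.018],[0,0,0.018],[0,0,0.018],[0,0,0.018],[0,0,0.018]],"grip":[0,0,0,0,0]}'
cat > st.py <<'E'
from h import *
# estimate zl,zr of the underside corners from measured pose
s=ctrl.sense();M=R.from_quat(s['ee_rot']).as_matrix();up=-M[:,0];y=M[:,1];p=s['tool_pos']*1000
u=p-90.5*up
print("t",round(s['t'],2),"tilt",np.degrees(np.arcsin(y[2])).round(2),"pitch",np.degrees(np.arcsin(M[2,2])).round(2),"zL",(u+32*y)[2].round(2)-40,"zR",(u-32*y)[2].round(2)-40,"yc@18",(u+18*up)[1].round(2),"F",s['wrist_force'].round(1),"T",s['wrist_torque'].round(2),"op",s['opening'])
E
python3 st.py
```

```text
t: 6.35
tool_pos: [0.5465, -0.0645, 0.1329]
ee_rot: [0.034, 0.706, 0.03, 0.706]
wrist_force: [-0.3, -2.3, -0.9]
opening: 0.0173
t 6.35 tilt 5.21 pitch 0.0 zL 5.689999999999998 zR -0.13000000000000256 yc@18 -57.94 F [-0.3 -2.3 -0.9] T [-1.08  0.18  0.12] op 0.017334209341638082
```

```bash
python3 -m jog '{"slide":[[-0.55,-1.3,0],[-0.55,-1.3,0],[-0.55,-1.3,0],[-0.5,-1.3,0],[-0.5,-1.3,0]],"delta_rot":[[0,0,0.019],[0,0,0.019],[0,0,0.019],[0,0,0.019],[0,0,0.019]],"grip":[0,0,0,0,0]}'
python3 st.py
python3 - <<'E'
from h import *
p,d=ctrl.get_image("scene");cv2.imwrite("pics/s2.png",cv2.resize(p[130:300,140:360,::-1],None,fx=3,fy=3,interpolation=cv2.INTER_CUBIC))
E
python3 st.py
```

```text
t: 6.98
tool_pos: [0.5466, -0.0709, 0.1346]
ee_rot: [0.068, 0.704, 0.064, 0.704]
wrist_force: [0.8, -1.5, -1.3]
opening: 0.0178
t 6.97 tilt 10.68 pitch 0.01 zL 11.630000000000003 zR -0.22999999999999687 yc@18 -57.47 F [ 0.8 -1.5 -1.3] T [-1.14 -0.02  0.1 ] op 0.017841041998771956
t 7.03 tilt 10.72 pitch 0.01 zL 11.71 zR -0.18999999999999773 yc@18 -57.72 F [-0.1  0.   0.5] T [-0.62  0.09  0.14] op 0.017690522676920825
```

View pics/s2.png

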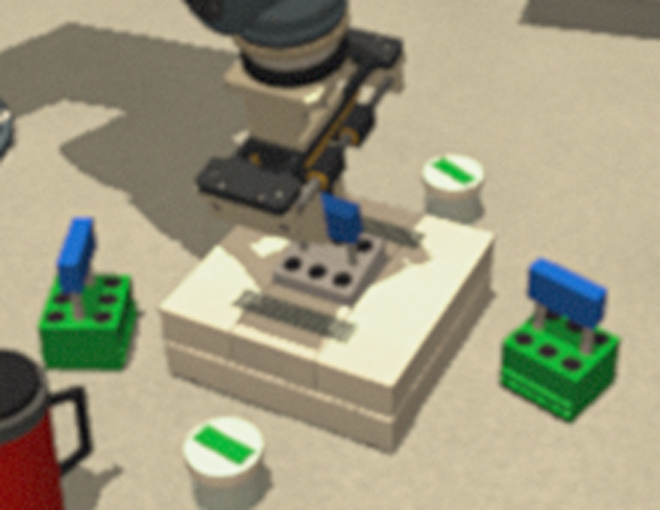

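```bash
cat > blk.py <<'E'
from h import *
p,d=ctrl.get_image("scene");P=cloud("scene",d).reshape(-1,3)
# heater top plane
def fit(Q):
    c=np.linalg.lstsq(np.c_[Q[:,:2]-[.5465,-.0575],np.ones(len(Q))],Q[:,2],rcond=None)[0]
    for _ in range(6):
        r=Q[:,2]-np.c_[Q[:,:2]-[.5465,-.0575],np.ones(len(Q))]@c;k=abs(r)<.003
        c=np.linalg.lstsq(np.c_[Q[k,:2]-[.5465,-.0575],np.ones(k.sum())],Q[k,2],rcond=None)[0]
    return np.degrees(np.arctan(c[:2])).round(2),(c[2]*1000).round(1),k.sum()
dx=abs(P[:,0]-.5465);dy=abs(P[:,1]+.0575)
b=(dx<.033)&(dy<.030)&(P[:,2]>.080)&(P[:,2]<.115+.03*0);print("block slope x,y deg, z",fit(P[b]))
h=(dx<.097)&(dy<.097)&((dx>.045)|(dy>.05))&(P[:,2]>.06)&(P[:,2]<.095);print("heater slope, z",fit(P[h]))
hq=P[h|((dx<.11)&(dy<.11)&(abs(P[:,2]-.0755)<.005))];print(cv2.minAreaRect((hq[:,:2]*1000).astype(np.float32)))
E
python3 blk.py
```

```text
block slope x,y deg, z (array([0.92, 9.69]), np.float64(94.7), np.int64(304))
heater slope, z (array([-0.02, -0.02]), np.float64(76.0), np.int64(2554))
((548.6859130859375, -57.64757537841797), (201.60015869140625, 205.43878173828125), 0.373976469039917)
```

```bash
python3 rock.py 11.7 -0.2 11.2 11.7 10
```

```text
slide -0.61 1.54 rz -0.0197
slide -0.6 1.53 rz -0.0196
slide -0.6 1.51 rz -0.0196
slide -0.59 1.49 rz -0.0195
slide -0.59 1.48 rz -0.0195
slide -0.58 1.46 rz -0.0194
slide -0.58 1.45 rz -0.0194
slide -0.57 1.44 rz -0.0194
slide -0.56 1.42 rz -0.0194
slide -0.56 1.41 rz -0.0194
end tilt deg -0.4476278310304714 dy dz (np.float64(0.56640625), np.float64(101.94723811703606))
```

```bash
python3 -m jog '{"slide":[[-0.6,1.55,0],[-0.6,1.5,0],[-0.6,1.5,0],[-0.6,1.5,0],[-0.6,1.5,0]],"delta_rot":[[0,0,-0.0195],[0,0,-0.0195],[0,0,-0.0195],[0,0,-0.0195],[0,0,-0.0195]],"grip":[0,0,0,0,0]}'
python3 st.py
```

```text
t: 7.7
tool_pos: [0.5463, -0.0636, 0.1386]
ee_rot: [0.033, 0.707, 0.029, 0.706]
wrist_force: [1.2, -0.7, -9.4]
opening: 0.0178
t 7.7 tilt 4.96 pitch -0.04 zL 11.18 zR 5.640000000000001 yc@18 -57.28 F [ 1.2 -0.7 -9.4] T [-0.37 -0.22  0.15] op 0.017788654716361693
```

```bash
python3 -m jog '{"slide":[[-0.6,1.5,0],[-0.55,1.45,0],[-0.55,1.45,0],[-0.5,1.4,0],[-0.5,1.4,0]],"delta_rot":[[0,0,-0.0195],[0,0,-0.0195],[0,0,-0.0195],[0,0,-0.0195],[0,0,-0.0195]],"grip":[0,0,0,0,0]}'
python3 st.py; python3 blk.py;python3 st.py
```

```text
t: 8.32
tool_pos: [0.5467, -0.0568, 0.142]
ee_rot: [-0.002, 0.707, -0.006, 0.707]
wrist_force: [-0.4, -0.0, -4.1]
opening: 0.0175
t 8.32 tilt -0.64 pitch 0.02 zL 11.130000000000003 zR 11.840000000000003 yc@18 -57.64 F [-0.4 -0.  -4.1] T [0.45 0.19 0.1 ] op 0.01750209687815688
block slope x,y deg, z (array([ 0.13, -0.83]), np.float64(100.4), np.int64(349))
heater slope, z (array([-0.01,  0.02]), np.float64(75.9), np.int64(2747))
((548.8880615234375, -59.416526794433594), (201.82484436035156, 202.76876831054688), 0.8092804551124573)
t 8.38 tilt -0.68 pitch 0.02 zL 11.219999999999999 zR 11.979999999999997 yc@18 -57.38 F [-0.9 -0.6 -4.4] T [0.28 0.27 0.02] op 0.01770001145409735
```

```bash
python3 rock.py 11.2 12 22.5 11.2 10
```

```text
slide -0.51 -1.38 rz 0.0189
slide -0.51 -1.37 rz 0.0189
slide -0.5 -1.36 rz 0.0189
slide -0.49 -1.35 rz 0.0189
slide -0.49 -1.34 rz 0.019
slide -0.48 -1.34 rz 0.019
slide -0.47 -1.33 rz 0.019
slide -0.46 -1.32 rz 0.0191
slide -0.46 -1.32 rz 0.0191
slide -0.45 -1.32 rz 0.0192
end tilt deg 10.169598787989464 dy dz (np.float64(-12.80078125), np.float64(105.9281934878212))
```

```bash
python3 -m jog '{"slide":[[-0.5,-1.4,0],[-0.5,-1.4,0],[-0.5,-1.35,0],[-0.5,-1.35,0],[-0.5,-1.35,0]],"delta_rot":[[0,0,0.019],[0,0,0.019],[0,0,0.019],[0,0,0.019],[0,0,0.019]],"grip":[0,0,0,0,0]}'
python3 st.py
```

```text
t: 9.0
tool_pos: [0.5467, -0.0642, 0.1445]
ee_rot: [0.032, 0.706, 0.028, 0.707]
wrist_force: [-0.0, -2.5, -2.6]
opening: 0.0178
t 9.0 tilt 4.92 pitch 0.04 zL 17.060000000000002 zR 11.57 yc@18 -58.01 F [-0.  -2.5 -2.6] T [-0.9   0.35  0.16] op 0.0178118006968944
```

```bash
python3 -m jog '{"slide":[[-0.5,-1.35,0],[-0.5,-1.35,0],[-0.45,-1.3,0],[-0.45,-1.3,0],[-0.45,-1.3,0]],"delta_rot":[[0,0,0.019],[0,0,0.019],[0,0,0.019],[0,0,0.019],[0,0,0.019]],"grip":[0,0,0,0,0]}'
python3 st.py; python3 blk.py; python3 st.py; python3 rock.py 22.2 11.3 22.2 23 10
```

```text
t: 9.62
tool_pos: [0.5468, -0.0707, 0.1457]
ee_rot: [0.066, 0.704, 0.062, 0.705]
wrist_force: [1.1, -2.1, -0.8]
opening: 0.0177
t 9.62 tilt 10.38 pitch 0.04 zL 22.46 zR 10.93 yc@18 -57.59 F [ 1.1 -2.1 -0.8] T [-0.83 -0.29  0.06] op 0.017685807561860924
block slope x,y deg, z (array([0.8 , 9.77]), np.float64(105.6), np.int64(315))
heater slope, z (array([0.  , 0.03]), np.float64(75.9), np.int64(2614))
((548.8922119140625, -58.242958068847656), (202.0929718017578, 202.8047332763672), 0.853114128112793)
t 9.68 tilt 10.43 pitch 0.03 zL 22.4 zR 10.810000000000002 yc@18 -57.76 F [ 1.7 -1.6  1.3] T [-0.52 -0.37  0.11] op 0.01783228892917451
slide -0.62 1.45 rz -0.0185
slide -0.61 1.44 rz -0.0185
slide -0.61 1.42 rz -0.0184
slide -0.6 1.4 rz -0.0184
slide -0.6 1.39 rz -0.0184
slide -0.59 1.38 rz -0.0183
slide -0.59 1.36 rz -0.0183
slide -0.58 1.35 rz -0.0183
slide -0.58 1.34 rz -0.0183
slide -0.57 1.33 rz -0.0183
end tilt deg -0.7162158961949416 dy dz (np.float64(0.9062500000000008), np.float64(113.09292941129434))
```

```bash
python3 -m jog '{"slide":[[-0.65,1.45,0],[-0.65,1.45,0],[-0.6,1.4,0],[-0.6,1.4,0],[-0.6,1.4,0]],"delta_rot":[[0,0,-0.0185],[0,0,-0.0185],[0,0,-0.0185],[0,0,-0.0185],[0,0,-0.0185]],"grip":[0,0,0,0,0]}'
python3 st.py
```

```text
t: 10.3
tool_pos: [0.5462, -0.0636, 0.1496]
ee_rot: [0.033, 0.707, 0.029, 0.706]
wrist_force: [-0.6, -1.6, -5.9]
opening: 0.0181
t 10.3 tilt 4.97 pitch -0.06 zL 22.21 zR 16.67 yc@18 -57.3 F [-0.6 -1.6 -5.9] T [-0.37  0.08  0.18] op 0.018053081706339548
```

```bash
python3 -m jog '{"slide":[[-0.6,1.4,0],[-0.6,1.35,0],[-0.6,1.35,0],[-0.6,1.35,0],[-0.6,1.35,0]],"delta_rot":[[0,0,-0.0185],[0,0,-0.0185],[0,0,-0.0185],[0,0,-0.0185],[0,0,-0.0155]],"grip":[0,0,0,0,0]}'
python3 st.py; python3 blk.py; python3 st.py
```

```text
t: 10.92
tool_pos: [0.5466, -0.0572, 0.153]
ee_rot: [0.001, 0.707, -0.003, 0.707]
wrist_force: [0.1, 0.1, -4.3]
opening: 0.0177
t 10.93 tilt -0.17 pitch -0.0 zL 22.43 zR 22.619999999999997 yc@18 -57.46 F [ 0.1  0.1 -4.3] T [0.11 0.02 0.02] op 0.0176777236244633
block slope x,y deg, z (array([ 0.43, -0.21]), np.float64(111.4), np.int64(348))
heater slope, z (array([0.04, 0.01]), np.float64(75.9), np.int64(2701))
((549.2213134765625, -58.201438903808594), (201.26467895507812, 203.64674377441406), 0.50003582239151)
t 10.97 tilt -0.2 pitch 0.0 zL 22.5 zR 22.72 yc@18 -57.28 F [-0.3  0.5 -4.6] T [-0.09  0.02  0.01] op 0.017835123694652254
```

```bash
python3 -m jog '{"slide":[[-1,0,0],[-2,0,0],[-2,0,0],[-2,0,0],[-2,0,0]],"delta_rot":[[0,0,0.003],[0,0,0],[0,0,0],[0,0,0],[0,0,0]],"grip":[0,0,0,0,0]}'
python3 st.py
```

```text
t: 11.6
tool_pos: [0.5466, -0.0574, 0.1623]
ee_rot: [0.002, 0.707, -0.002, 0.707]
wrist_force: [-0.1, 0.5, -5.1]
opening: 0.0179
t 11.6 tilt 0.06 pitch 0.0 zL 31.790000000000006 zR 31.72 yc@18 -57.37 F [-0.1  0.5 -5.1] T [ 0.02 -0.01  0.02] op 0.01787224222142611
```

```bash
python3 -m jog '{"slide":[[-5,0,0],[-6,0,0],[-6,0,0],[-4,0,0],[-2.5,0,0]],"delta_rot":[[0,0,0],[0,0,0],[0,0,0],[0,0,0],[0,0,0]],"grip":[0,0,0,0,0]}'
python3 -m jog '{"slide":[[0,0,0],[0,0,0],[0,0,0],[0,0,0],[0,0,0]],"delta_rot":[[0,0,0],[0,0,0],[0,0,0],[0,0,0],[0,0,0]],"grip":[0,0,0,0,0]}'
python3 st.py; sed 's/>.080/>.118/;s/<.115/<.155/' blk.py > blk2.py; python3 blk2.py; python3 - <<'E'
from h import *
for n,c in(("scene",(100,310,120,360)),("top",(60,300,190,450))):
    p,d=ctrl.get_image(n);cv2.imwrite(f"pics/{n}9.png",cv2.resize(p[c[0]:c[1],c[2]:c[3],::-1],None,fx=2.3,fy=2.3,interpolation=cv2.INTER_CUBIC))
for k in("mug","jar_a"):print(k,[(x['uv'],round(x['confidence'],2)) for x in ctrl.landmark_of("top",k)])
E
```

```text
t: 12.22
tool_pos: [0.5466, -0.0574, 0.1859]
ee_rot: [0.002, 0.707, -0.002, 0.707]
wrist_force: [0.5, 1.4, -4.5]
opening: 0.0174
t: 12.85
tool_pos: [0.5466, -0.0574, 0.1855]
ee_rot: [0.002, 0.707, -0.002, 0.707]
wrist_force: [0.5, -0.3, -3.9]
opening: 0.0173
t 12.85 tilt 0.06 pitch -0.0 zL 55.05 zR 54.980000000000004 yc@18 -57.37 F [ 0.5 -0.3 -3.9] T [0.03 0.   0.07] op 0.017326051879671844
block slope x,y deg, z (array([0.07, 0.11]), np.float64(144.0), np.int64(355))
heater slope, z (array([-0.03, -0.02]), np.float64(75.9), np.int64(2575))
((548.7130737304688, -58.08258819580078), (202.332763671875, 203.25274658203125), 0.6345570683479309)
mug [([407.2, 223.4], 0.66)]
jar_a [([214.6, 180.2], 0.55)]
```

View pics/scene9.png

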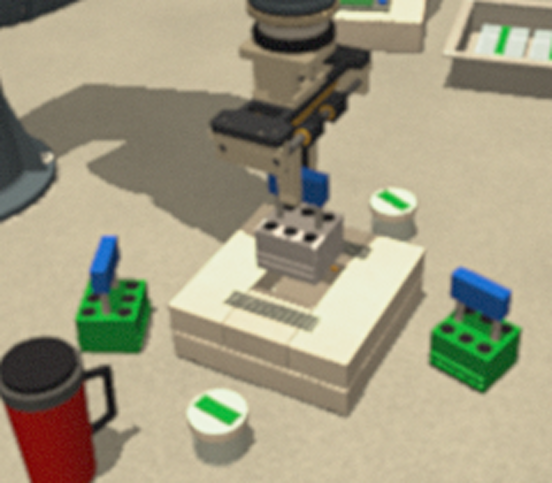

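View pics/top9.png

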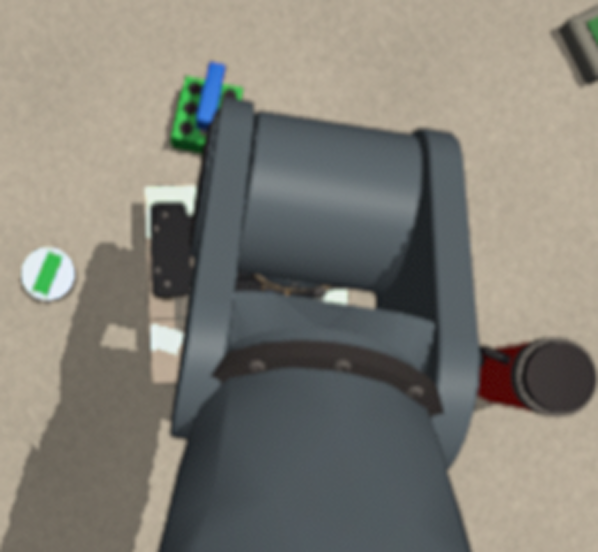

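The scene crop shows the block level above the empty well (about (300,250)), about 20 mm clear of it. The heater stands flat, and the jars and mug have not moved. I'm handing it in.

```bash
python3 -c "
from station import ctrl
print(ctrl.close_job(), ctrl.sense()['t'])"
```

```text
the job is handed in; nothing more can be done
the job is handed in; nothing more can be done
```

The block is out of the well and still held by its blue handle, level, with its underside about 20 mm above the mouth. I handed the job in at about 13 s of the 38 s.

- **Rocking:** I raised the left side 11 mm, then the right to 11–12 mm, then the left to 22 mm and the right to 22 mm. I then lifted it straight up. The readings I took showed pull of at most about 9.5 N at the wrist.
- **Block:** The arm pose puts its tilt at 0.06°. A plane fitted to the camera depth gives about 0.1°. The wrist carries only the block's weight, about 4 N, so it is not touching the heater.
- **Heater:** It stands flat, with its top at 75.9 mm before and after. Its measured position agrees with the starting measurement from the same camera to within about 1 mm.
- **Mug and jars:** The mug and the left jar are within about 2 pixels of where they started in the top image. The arm hid the second jar from the top camera at the end, so I checked that one by eye in the scene picture, where it looks unmoved.

The early wrist-camera fixes of the handle differed by up to about 6 mm while the arm was still settling. I averaged them and checked again lower down before gripping.

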